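# Step the copy stand's filter turret round to green

## Robot

A 7-joint arm with a two-finger parallel gripper is mounted at the origin on the work surface. World frame = base frame: x ahead of the robot, y to its left, z up, the work surface at z = 0. Lengths are in m, angles in rad, forces in N, time in s.
With the tool pointing down it reaches from about 0.425 to 1.025 m from the base axis. Payload 3.6 kg.
Tool frame: the origin (TCP) lies where the fingers leave the gripper's body, on its centre line; the fingertips stand 73 mm ahead of it and the grasp point (between the pads) lies ctrl.pinch_z ahead of it (ctrl.pinch_z is the distance from the TCP to the grasp point, in m); z points along the fingers, y is the direction in which the jaws open and shut (so a half turn about z gives the same grasp; the last joint's range is limited). The gripper opens to 85 mm and grips with 20 to 120 N. Pads are 22 mm wide; open, the fingers measure 114 mm over their backs; the gripper's body (76 mm by 85 mm) begins 54 mm behind the grasp point. The pads swing forward as they close: fully open they stand 13 mm farther back than shut.
Start: joints at [-1.25, 0.591, 0.048, 1.609, -0.033, 0.943, -0.034], TCP at [0.292, 0.664, 0.304] pointing down, gripper open.
Joint ranges: [-2.69, 2.69], [-0.47, 2.24], [-1.27, 1.36], [0.19, 2.51], [-1.53, 4.68], [0.08, 2.07], [-3.09, 3.09]. Speed limits (rad/s): [2.57, 2.57, 3.14, 3.14, 3.14, 3.14, 3.14].

## Interface

Orientations are given as a unit quaternion [x, y, z, w].
In Python, from plant import ctrl gives the robot as it stands.
- The arm moves only by the tool move_arm, never from a script. Its argument "moves" is a list that holds one entry, the list of rows, each a list of 6 numbers: the shift along the tool's x, y, z in m, then the turn, a rotation vector about the tool's x, y, z in degrees. A call has exactly 8 rows; each row shifts and turns the commanded pose from where the row before left it, along the tool's axes as they then stand; what a row does not reach is not made up. A row lasts 1/10 s, in which the tool goes at most 50 mm and 8.59 degrees, less where a joint would pass 70% of its speed; a pose out of reach is approached as far as the arm can. A call is refused whole if a number of a shift passes 0.05 or a number of a turn 8.59, either way. A call with a gripper value outside its range is refused whole. "hand" is the opening, from 0 (shut) to 1 (fully open), set as the call begins (left out, the last holds). The fingers move at their own pace and stop on an object; "grip_force" is the grip in N (left out, the last holds). Time passes only in rows, so rows that do not move let the fingers close, or fill a call up. It gives the time, the measured TCP pose, the force and the opening at its end, in the units of the state.
- ctrl.read_state(): the state, without advancing time (a new reading comes with each control period).
- ctrl.camera(name): name is "side" or "top" or "wrist"; returns a dict with "pixels" (420x560x3 uint8, red, green, blue), "vfov" (degrees; the focal length in pixels is half the picture's height over the tangent of half this angle, whatever the lens; pixels are square), "cx", "cy" (the principal point, pixels), "k1" (the pictures are not rectified: a ray, as slopes to the right and down, at radius r is drawn at 1 + k1 r^2 times it, then the intrinsics apply), "R" (3x3) and "t" (3): a world point X has camera coordinates R X + t. Camera axes: x right, y down, z forward; pixel columns grow to the right and rows downward; lengths in m; the calibration is good to about 2 mm. A picture is of the moment at which its call begins. There is no depth.
- ctrl.sign_off(): hands the job in, once; it reports no verdict.
Trained networks look in the newest picture that a camera, given by its name, has taken for a name from the list of things; names that differ only in an ending like _2 or _b are one class to them, and where a whole thing is asked for, a point or a joint stands for the part that bears it (a point fixed in the world has none). Each returns a list of dicts, best first, with "conf" (0 to 1); they miss things now and then, are a little off and sometimes report something else, mostly with a low value. They report only what shows in the picture. A call takes as long as a camera call.
- ctrl.find_in(camera, thing): "extent" ([left, top, right, bottom] in pixels, round what is visible of it).
- ctrl.cut_out(camera, thing): "mask" (420x560 bool, what is visible of it) and "extent" ([left, top, right, bottom] in pixels, round what is visible of it).
The state is a dict: "time": time; "joint_pos": joint angles; "dq": joint speeds; "joint_efforts": joint torques, N m; "tcp_pos": TCP position; "tcp_rot": TCP orientation; "wrist_force": force on the tool from outside, world axes, zero at the start; "wrist_torque": the same for the moment, N m; "width": finger opening in m.
Only numpy, scipy, OpenCV 4.12 (cv2) and the standard library are available. Lean on these libraries where they do the work, as an engineer would, in place of code of your own. Each camera call takes 0.05 s, during which the arm holds its last target.

## Task

The camera on the copy stand is to take its next shot of the little framed picture through the green filter. With a fingertip, gently push the coloured upright tabs on the rim of the filter turret to step it round, click by click, until the green filter has clicked into place centred under the lens, then take the hand away. Push the tabs, do not pinch them; keep off the filter glass and the camera, and do not shift, lift or knock over anything else.

Things in the scene. Friction and masses are not known exactly. Their poses are not given: they have to be found in the camera images.
- stand: Copy stand, fixed to the table. Origin on the table top straight below the lens; x from the lens to the column, z up. Grey baseboard x -200 to +165 mm, y +-170 mm, top 20 mm above the table. Column 40 mm square, 465 mm high, at x = +135 mm. A flat carrier arm at 138-148 mm height runs from the column to the turret's pivot at x = -62 mm; its nose with the click plunger ends at x = -135 mm, below the wheel.
- camera: Black camera pointing straight down, fixed on the column; origin and axes of stand. Lens 65 mm diameter about the lens axis, 190 to 253 mm above the table; body 236 to 292 mm above the table, x -54 to +37 mm, y +-65 mm from the lens axis; an arm 34 mm wide goes from it to the column. Must not be bumped.
- lens_axis (a point): Point on the lens axis, 181 mm above the table, level with the tops of the filters and 9 mm below the lens. Axes parallel to stand.
- pivot (a point): Vertical axis of the filter turret at the top face of the wheel, 173 mm above the table, 62 mm from the lens axis on the side away from the column. Axes parallel to stand.
- turret: Filter turret: dark steel open wheel 196 mm diameter, 165 to 173 mm above the table, turning level on the pivot. Five filters and, outside each, an upright tab in its colour, every 72 degrees: green, red, yellow, blue, white (clear glass) anticlockwise from above. Origin on the pivot axis at 165 mm height; x points at the green filter and green tab. It cannot be lifted off.
- turret_shaft (a joint): Angle of the turret in rad, anticlockwise from above positive; 0 (or whole turns) with the green filter centred under the lens. Turns endlessly both ways, clicks every 1.2566 rad (72 degrees): a spring plunger draws the wheel into the nearest click, so a tab pushed past half way (36 degrees) goes on to the next click by itself. About 2 N at a tab turns it.
- filters: The five round filters on the wheel, centres 62 mm from the pivot: black mounts 64 mm diameter, 8 mm high (173 to 181 mm above the table), coloured glass 53 mm diameter within. Origin and axes those of turret. Must not be touched.
- green_filter (a point): Centre of the top of the green filter, 181 mm above the table; green glass, 62 mm from the pivot.
- green_tab (a point): Top centre of the green tab on the turret's rim: an upright lug 26 mm long radially, 10 mm wide along the rim and 30 mm tall above the wheel (this point is its top, 203 mm above the table; 111 mm from the pivot). It stands straight outward of the green filter and turns with the wheel.
- red_tab (a point): Top centre of the red tab on the turret's rim: an upright lug 26 mm long radially, 10 mm wide along the rim and 30 mm tall above the wheel (this point is its top, 203 mm above the table; 111 mm from the pivot). It stands straight outward of the red filter and turns with the wheel.
- yellow_tab (a point): Top centre of the yellow tab on the turret's rim: an upright lug 26 mm long radially, 10 mm wide along the rim and 30 mm tall above the wheel (this point is its top, 203 mm above the table; 111 mm from the pivot). It stands straight outward of the yellow filter and turns with the wheel.
- blue_tab (a point): Top centre of the blue tab on the turret's rim: an upright lug 26 mm long radially, 10 mm wide along the rim and 30 mm tall above the wheel (this point is its top, 203 mm above the table; 111 mm from the pivot). It stands straight outward of the blue filter and turns with the wheel.
- white_tab (a point): Top centre of the white tab on the turret's rim: an upright lug 26 mm long radially, 10 mm wide along the rim and 30 mm tall above the wheel (this point is its top, 203 mm above the table; 111 mm from the pivot). It stands straight outward of the white filter and turns with the wheel.
- picture: Small gilt-framed picture lying on the baseboard under the lens, 100 x 130 x 12 mm; origin at the centre of its underside. Loose.
- lens_cap: Black lens cap lying on the baseboard, 66 mm diameter, 9 mm high; origin at the centre of its underside. Loose.
- blower: Black rubber dust blower standing on the baseboard, 54 mm diameter, 112 mm high; origin at the centre of its underside. Loose.
- teacup: White tea cup on the table, 80 mm rim diameter, 62 mm high; origin at the centre of its underside. Loose.
- coffee_can: Brown drink can on the table, 53 mm diameter, 105 mm high; origin at the centre of its underside. Loose.
- paste_jar: Jar with yellow cap on the table, 72 mm diameter, 85 mm high; origin at the centre of its underside. Loose.
- owl: Carved brown wooden owl standing on the baseboard beside the column, 66 mm diameter, 144 mm high; origin at the centre of its underside. Loose.

How it is judged:
At the end, for the whole second after the job is handed in: The green filter is centred under the lens within 5 mm (the turret rests in its click), the turret is still, and the picture, cap, blower, cup, can, jar and owl are all within 15 mm of where they started (horizontal distance between green_filter and lens_axis below 0.005 m and velocity of joint turret_shaft between -0.05 and 0.05 rad/s and distance of each of picture, lens_cap, blower, teacup, coffee_can, paste_jar, owl from where it was at the start of the episode below 0.015 m); the robot touches nothing.
It fails at once if The turret was gripped or pushed roughly (more than 30 N) (contact force between any of the fingers, the arm and turret above 30 N).
It fails at once if A filter was touched (more than 1 N) (contact force between any of the fingers, the arm and filters above 1 N).
It fails at once if The camera was bumped (more than 3 N) (contact force between any of the fingers, the arm and camera above 3 N).
It fails at once if One of the loose things was shifted or lifted by more than 15 mm (distance of any of picture, lens_cap, blower, teacup, coffee_can, paste_jar, owl from where it was at the start of the episode above 0.015 m).
It fails at once if One of the loose things was tipped (angle between any of picture, lens_cap, blower, teacup, coffee_can, paste_jar, owl's own z axis and vertical above 0.3 rad).
It also fails if it takes over 64 s, if anything falls off the work surface, if the arm or the gripper's body presses on something with over 40 N, if the wrist force passes 120 N, or if a joint passes its speed limit or range.

## Working session

There is one attempt and no reset: what is moved stays moved. The work goes in short steps, Python scripts to look and compute and a tool call to move; the robot and the scene stay as the last step left them, time stands still between calls to the robot, and variables do not carry over. Pictures are saved under pics/ and viewed, and the job is handed in when it is done.

Besides the shell and the picture viewer there is one more tool, called after "Emit:" by a JSON object that holds its "method" and its "body". move_arm: Moves the arm, as the interface text tells. Its arguments: {"type":"object","properties":{"moves":{"type":"array","items":{"type":"array","items":{"type":"array","items":{"type":"number"}}}},"hand":{"type":"number"},"grip_force":{"type":"number"}},"required":["moves"]}

```bash
ls; mkdir -p pics; python3 - <<'E'
from plant import ctrl
import cv2
s=ctrl.read_state()
for k,v in s.items(): print(k,v)
print(ctrl.pinch_z)
for n in ["side","top","wrist"]:
    c=ctrl.camera(n); cv2.imwrite(f"pics/{n}0.png",c["pixels"][:,:,::-1])
    print(n,c["vfov"],c["cx"],c["cy"],c["k1"],c["R"],c["t"])
E
```

```text
pics
time 0.0
joint_pos [-1.25050101  0.59211484  0.04830769  1.6098577  -0.03331528  0.94270814
 -0.03369124]
dq [ 6.43783849e-06  2.99657720e-04  5.05376985e-04 -7.23796686e-04
 -7.02872896e-04 -9.37483213e-05  1.30580627e-03]
joint_efforts [-8.55649669e-04 -5.48688304e+01  1.54680468e+00 -1.98129612e+01
  9.53311828e-03  8.82476539e-03  2.23533192e-07]
tcp_pos [0.2912268  0.66319115 0.30273081]
tcp_rot [ 2.05388938e-01  9.78679764e-01 -1.12787696e-03 -1.75219902e-04]
wrist_force [0.09722403 0.14325609 0.17643173]
wrist_torque [-0.02813717 -0.05665787  0.02071147]
width 0.0854906811011013
0.0539
side 46.09711322705552 278.72365545697494 213.2336938136375 -0.1397861761494454 [[ 0.98729036 -0.15809302 -0.01625873]
 [-0.11532731 -0.64229108 -0.75773463]
 [ 0.10934972  0.74997917 -0.65236024]] [-0.58228863  0.18665799  1.18472283]
top 44.03388345185144 280.70851502957134 215.03623737719542 -0.16608814765971358 [[-0.05110515 -0.99869187  0.00167619]
 [-0.97799776  0.04970613 -0.20260719]
 [ 0.20225884 -0.01199358 -0.97925866]] [0.00464367 0.62490229 1.30033679]
wrist 60.8186872479757 283.21806085099576 218.08154103469332 -0.07238990015285396 [[ 0.40305076  0.91517686 -0.00117807]
 [ 0.88136434 -0.38781216  0.26981221]
 [ 0.24646903 -0.10978633 -0.96291224]] [-0.72413466 -0.03364056  0.379026  ]
```

View pics/side0.png

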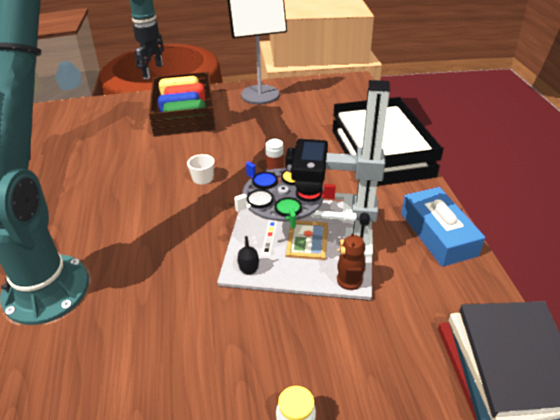

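View pics/top0.png

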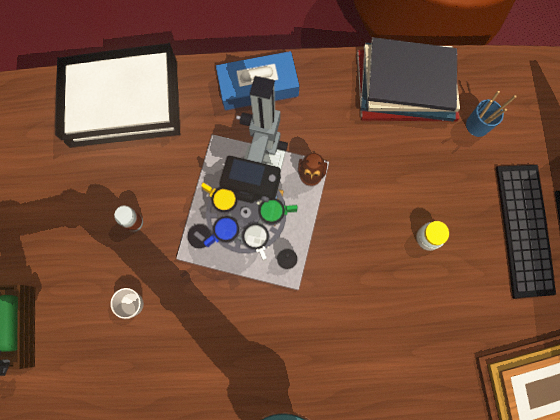

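View pics/wrist0.png

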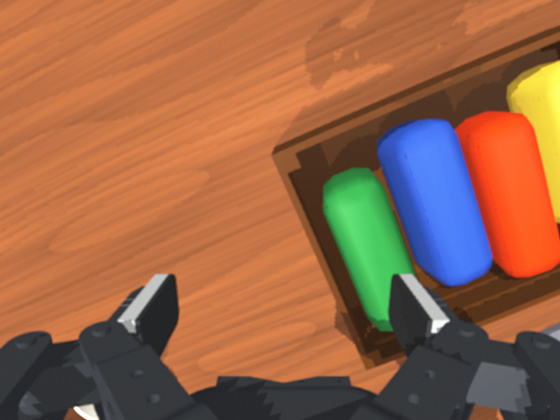

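```bash
cat > h.py <<'E'
import numpy as np, cv2
from plant import ctrl
def params(c):
    f=c["pixels"].shape[0]/2/np.tan(np.radians(c["vfov"]/2))
    return f
def proj(c,X):
    p=np.asarray(X)@c["R"].T+c["t"]; s=p[...,:2]/p[...,2:]; r2=(s**2).sum(-1,keepdims=True)
    return s*(1+c["k1"]*r2)*params(c)+[c["cx"],c["cy"]]
def back(c,uv,z):
    f=params(c); d=(np.asarray(uv)-[c["cx"],c["cy"]])/f; s=d.copy()
    for _ in range(30): s=d/(1+c["k1"]*(s**2).sum())
    R=np.asarray(c["R"]);o=-R.T@c["t"]; v=R.T@np.r_[s,1]
    return o+v*(z-o[2])/v[2]
E
python3 - <<'E'
from h import *
for n in ["top","side"]:
    c=ctrl.camera(n)
    for t in ["green_tab","white_tab","blue_tab","yellow_tab","green_filter","blower","teacup","coffee_can","owl","paste_jar","lens_cap","turret","camera"]:
        try:
            for r in ctrl.cut_out(n,t)[:1]:
                m=r["mask"]; v,u=np.nonzero(m); cen=(u.mean(),v.mean())
                print(n,t,round(r["conf"],2),np.round(r["extent"]),np.round(cen,1),len(u),back(c,cen,.19).round(3))
        except Exception as e: print(t,e)
# colour blobs on glass at z=.181 in top
c=ctrl.camera("top"); im=c["pixels"]; hsv=cv2.cvtColor(im,cv2.COLOR_RGB2HSV)
cv2.imwrite("pics/topz.png",cv2.resize(im[120:300,165:345][:,:,::-1],(600,600),interpolation=cv2.INTER_CUBIC))
c=ctrl.camera("side"); im=c["pixels"]
cv2.imwrite("pics/sidez.png",cv2.resize(im[130:300,215:400][:,:,::-1],(650,600),interpolation=cv2.INTER_CUBIC))
E
```

```text
top green_tab 0.64 [203. 184. 298. 261.] [244.2 220.7] 4114 [0.589 0.062 0.19 ]
top white_tab 0.87 [202. 180. 297. 258.] [244.4 220.8] 3927 [0.589 0.061 0.19 ]
top blue_tab 0.71 [204. 186. 294. 260.] [244.9 221.1] 3857 [0.588 0.06  0.19 ]
top yellow_tab 0.63 [200. 183. 297. 261.] [244.4 220.9] 3834 [0.588 0.061 0.19 ]
top green_filter 0.7 [211. 186. 285. 249.] [243.8 219.4] 2157 [0.592 0.063 0.19 ]
top blower 0.78 [275. 249. 300. 270.] [286.5 258.7] 297 [ 0.493 -0.034  0.19 ]
top teacup 0.58 [109. 288. 144. 320.] [126.4 302.9] 802 [0.407 0.346 0.19 ]
top owl 0.66 [294. 153. 330. 186.] [311.8 169.5] 764 [ 0.707 -0.107  0.19 ]
top paste_jar 0.77 [416. 218. 453. 252.] [431.5 234.9] 813 [ 0.531 -0.384  0.19 ]
top lens_cap 0.95 [185. 223. 210. 247.] [197.7 235.6] 412 [0.559 0.173 0.19 ]
top turret 0.63 [277. 247. 298. 268.] [286.5 258.4] 303 [ 0.494 -0.034  0.19 ]
top camera 0.74 [217. 158. 283. 204.] [249.4 179.5] 2157 [0.69  0.045 0.19 ]
side green_tab 0.68 [217.  78. 392. 301.] [309.9 210.6] 17178 [ 0.657 -0.042  0.19 ]
side white_tab 0.62 [237. 163. 338. 229.] [278.3 196.4] 3331 [0.59
[... 201 characters left out ...]
246. 170. 322. 215.] [276.3 194. ] 1635 [0.592 0.03  0.19 ]
side blower 0.89 [238. 234. 260. 279.] [247.5 259.1] 611 [ 0.503 -0.167  0.19 ]
side teacup 0.66 [238. 162. 336. 229.] [278.1 196.4] 3296 [0.595 0.02  0.19 ]
side coffee_can 0.59 [268. 136. 283. 170.] [273.7 154.7] 493 [0.611 0.192 0.19 ]
side owl 0.95 [337. 234. 366. 290.] [351.2 262.4] 1350 [ 0.705 -0.213  0.19 ]
side paste_jar 0.76 [274. 392. 314. 417.] [295.4 404.8] 1083 [ 0.54  -0.494  0.19 ]
side lens_cap 0.58 [217.  80. 393. 298.] [310.  210.9] 17364 [ 0.657 -0.043  0.19 ]
side turret 0.97 [236. 160. 338. 231.] [277.9 196.2] 3233 [0.594 0.021 0.19 ]
side camera 0.69 [284. 136. 329. 195.] [307.3 165.2] 1910 [0.686 0.131 0.19 ]
```

```bash
cat > fit.py <<'E'
from h import *
from scipy.optimize import least_squares
R={"green":(50,75),"blue":(108,128),"yellow":(22,33)}
off={"green":0,"red":72,"yellow":144,"blue":216,"white":288}
def glass(cam):
    c=ctrl.camera(cam); im=c["pixels"]; hsv=cv2.cvtColor(im,cv2.COLOR_RGB2HSV)
    x0,x1,y0,y1={"top":(190,310,175,275),"side":(230,345,155,240)}[cam]
    out={}
    for k,(a,b) in R.items():
        m=((hsv[...,0]>=a)&(hsv[...,0]<=b)&(hsv[...,1]>120)&(hsv[...,2]>60)).astype(np.uint8)
        z=np.zeros_like(m); z[y0:y1,x0:x1]=m[y0:y1,x0:x1]
        z=cv2.morphologyEx(z,cv2.MORPH_OPEN,np.ones((7,7),np.uint8)) if cam=="top" else cv2.morphologyEx(z,cv2.MORPH_OPEN,np.ones((5,9),np.uint8))
        n,l,st,ce=cv2.connectedComponentsWithStats(z)
        if n>1:
            i=1+st[1:,4].argmax(); out[k]=(ce[i],st[i,2:5].tolist())
    return c,out
if __name__=="__main__":
    obs=[]
    for cam in ["top","side"]:
        c,o=glass(cam)
        for k,(p,s) in o.items():
            print(cam,k,p.round(1),s,back(c,p,.180).round(4))
            if not(cam=="side" and k=="yellow"): obs.append((c,k,p,cam))
    def model(q,k):
        a=q[2]+np.radians(off[k]); return np.array([q[0]+.062*np.cos(a),q[1]+.062*np.sin(a),.180])
    def res(q,cams=None): return np.concatenate([proj(c,model(q,k))-p for c,k,p,cam in obs if cams is None or cam in cams])
    for cams in (None,["top"],["side"]):
        r=least_squares(res,[.59,.05,-1.5],args=(cams,),loss="soft_l1"); q=r.x
        print(cams,"pivot",q[:2].round(4),"green ang",np.degrees(q[2]).round(1),"rms",np.sqrt((res(q,cams)**2).mean()).round(2))
E
python3 fit.py
```

```text
top green [271.1 210.2] [21, 21, 362] [ 0.6133 -0.0033  0.18  ]
top blue [225.5 228.4] [22, 22, 390] [0.5744 0.1077 0.18  ]
top yellow [223.9 199. ] [21, 21, 369] [0.647  0.1096 0.18  ]
side green [287.9 206. ] [23, 15, 296] [ 0.6131 -0.006   0.18  ]
side blue [264.5 179.1] [22, 13, 247] [0.5742 0.1056 0.18  ]
None pivot [0.6119 0.0581] green ang -88.6 rms 0.26
['top'] pivot [0.6119 0.0585] green ang -88.6 rms 0.04
['side'] pivot [0.6117 0.0561] green ang -88.8 rms 0.03
```

View pics/topz.png

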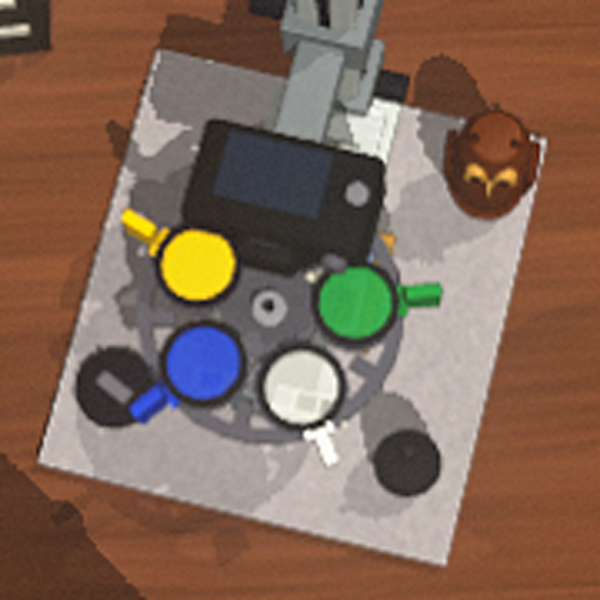

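View pics/sidez.png

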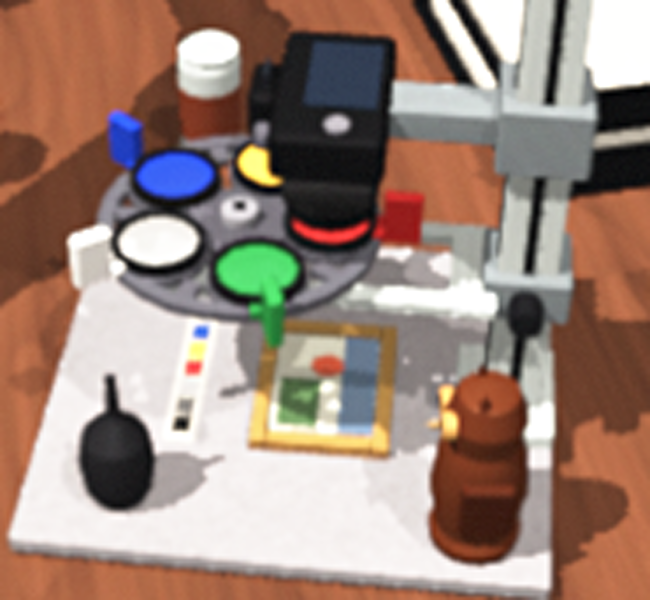

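Emit:
{"method": "move_arm", "body": {"moves": [[[-0.015,-0.011,0,0,0,0],[-0.029,-0.021,0,0,0,0],[-0.029,-0.021,0,0,0,0],[-0.029,-0.021,0,0,0,0],[-0.029,-0.021,0,0,0,0],[-0.029,-0.021,0,0,0,0],[-0.029,-0.021,0,0,0,0],[-0.029,-0.021,0,0,0,0]]], "hand": 0, "grip_force": 20}}

```text
time: 2.55
tcp_pos: [0.4287, 0.4284, 0.3041]
tcp_rot: [0.206, 0.979, -0.0, 0.0]
wrist_force: [0.3, -0.1, 0.3]
width: -0.0001
```

Emit:
{"method": "move_arm", "body": {"moves": [[[-0.029,-0.021,0,0,0,0],[-0.029,-0.021,0,0,0,0],[-0.029,-0.021,0,0,0,0],[-0.029,-0.021,0,0,0,0],[-0.029,-0.021,0,0,0,0],[-0.029,-0.021,0,0,0,0],[-0.015,-0.011,0,0,0,0],[0,0,0,0,0,0]]]}}

```text
time: 3.35
tcp_pos: [0.5472, 0.2243, 0.3042]
tcp_rot: [0.209, 0.978, -0.001, 0.001]
wrist_force: [0.6, -0.1, -0.2]
width: 0.0002
```

Emit:
{"method": "move_arm", "body": {"moves": [[[0,0,0,0,0,7],[0,0,0,0,0,7],[0,0,0,0,0,7],[0,0,0,0,0,7],[0,0,0,0,0,7],[0,0,0,0,0,7],[0,0,0,0,0,7.3],[0,0,0,0,0,0]]]}}

```text
time: 4.15
tcp_pos: [0.5445, 0.2308, 0.3038]
tcp_rot: [0.594, 0.804, -0.0, -0.0]
wrist_force: [-0.3, 0.9, 0.1]
width: -0.0002
```

Emit:
{"method": "move_arm", "body": {"moves": [[[-0.01,0.002,0,0,0,0],[-0.012,0.002,0,0,0,0],[-0.012,0.002,0,0,0,0],[-0.012,0.002,0,0,0,0],[-0.012,0.003,0,0,0,0],[-0.012,0.003,0,0,0,0],[0,0,0,0,0,0],[0,0,0,0,0,0]]]}}

```text
time: 4.95
tcp_pos: [0.5796, 0.1669, 0.3038]
tcp_rot: [0.595, 0.804, 0.0, -0.0]
wrist_force: [-0.5, 0.5, -0.8]
width: 0.0001
```

```bash
python3 - <<'E'
from h import *
s=ctrl.read_state(); print(s["tcp_pos"],s["tcp_rot"])
for n,(x0,x1,y0,y1) in {"wrist":(0,560,0,420),"side":(180,400,90,300)}.items():
    c=ctrl.camera(n); im=c["pixels"][y0:y1,x0:x1,::-1]
    cv2.imwrite(f"pics/{n}1.png",cv2.resize(im,(600,int(600*im.shape[0]/im.shape[1])),interpolation=cv2.INTER_CUBIC))
E
```

```text
[0.57955739 0.16692994 0.30384632] [ 5.95187018e-01  8.03587198e-01  1.63375550e-05 -1.66860094e-04]
```

View pics/wrist1.png

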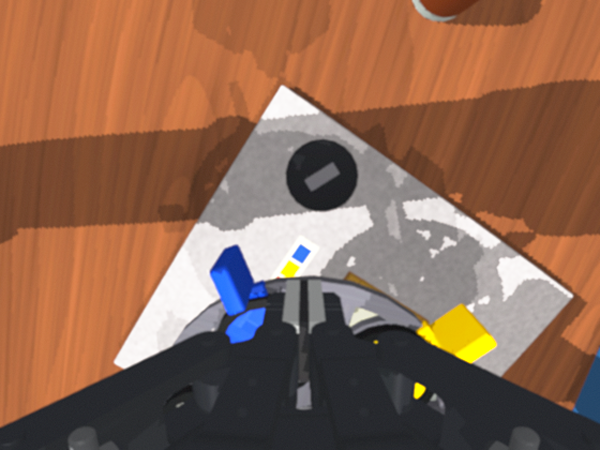

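View pics/side1.png

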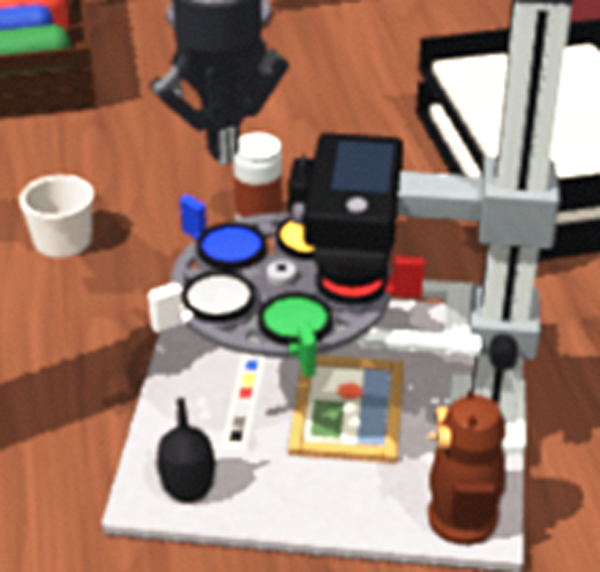

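```bash
python3 - <<'E'
from h import *
c=ctrl.camera("wrist"); im=c["pixels"][:,:,::-1].copy()
q=(.612,.0575,np.radians(-88.6))
for k,o in dict(b=216,y=144).items():
    a=q[2]+np.radians(o)
    for r,t in((98,-5),(124,-5),(124,5),(98,5)):
        X=[q[0]+r/1e3*np.cos(a)-t/1e3*np.sin(a),q[1]+r/1e3*np.sin(a)+t/1e3*np.cos(a),.203]
        p=proj(c,np.array(X)); cv2.circle(im,tuple(int(v) for v in p),3,(255,0,255),-1)
s=ctrl.read_state()["tcp_pos"]
x=np.array([np.cos(np.radians(107)),np.sin(np.radians(107)),0]);y=np.array([x[1],-x[0],0])
for i in(-11,11):
  for j in(-14.5,14.5):
    p=proj(c,np.array([s[0],s[1],.182])+i/1e3*x+j/1e3*y); cv2.circle(im,tuple(int(v) for v in p),3,(0,255,0),-1)
cv2.imwrite("pics/w2.png",im)
E
```

```text
(no output)
```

View pics/w2.png

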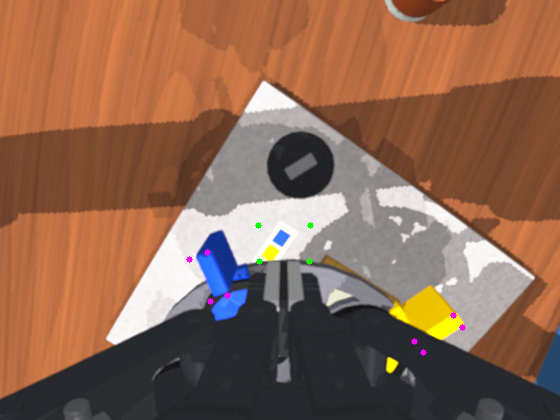

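```bash
cat > ov.py <<'E'
from h import *
def overlay(c,im,q,S=1,x0=0,y0=0):
    def L(P,col,close=True):
        p=((proj(c,np.array(P))-[x0,y0])*S).round().astype(np.int32); cv2.polylines(im,[p],close,col,1,cv2.LINE_AA)
    th=np.linspace(0,2*np.pi,80)
    L([[q[0]+.098*np.cos(t),q[1]+.098*np.sin(t),.173] for t in th],(0,255,255))
    for o in range(0,360,72):
        a=q[2]+np.radians(o)
        for z,col in((.173,(255,255,0)),(.203,(255,0,255))):
            L([[q[0]+r*np.cos(a)-t*np.sin(a),q[1]+r*np.sin(a)+t*np.cos(a),z] for r,t in((.098,-.005),(.124,-.005),(.124,.005),(.098,.005))],col)
if __name__=="__main__":
    q=(.612,.0575,np.radians(-88.6))
    out=[]
    for n,(x0,y0,w,h,S) in {"wrist":(100,200,400,220,1.5),"side":(225,140,120,100,5),"top":(180,160,130,110,4.5)}.items():
        c=ctrl.camera(n); im=c["pixels"][y0:y0+h,x0:x0+w,::-1]; im=cv2.resize(im,None,fx=S,fy=S,interpolation=cv2.INTER_CUBIC)
        overlay(c,im,q,S,x0-.5+.5/S,y0-.5+.5/S); cv2.imwrite(f"pics/ov_{n}.png",im)
    R=np.asarray(c["R"])
    c=ctrl.camera("wrist");R=np.asarray(c["R"]); s=ctrl.read_state(); print(-R.T@c["t"]-s["tcp_pos"], s["tcp_pos"])
E
python3 ov.py
```

```text
[-0.02084435  0.06574232  0.07034593] [0.57915506 0.16782785 0.30389634]
```

View pics/ov_wrist.png

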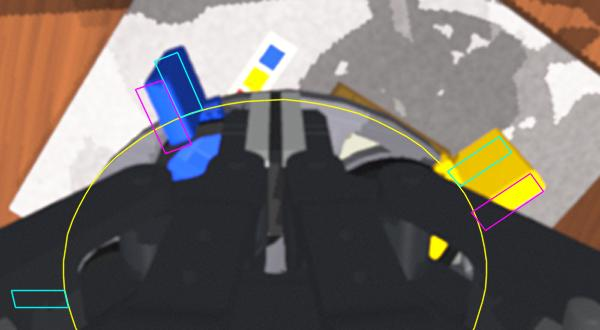

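View pics/ov_side.png

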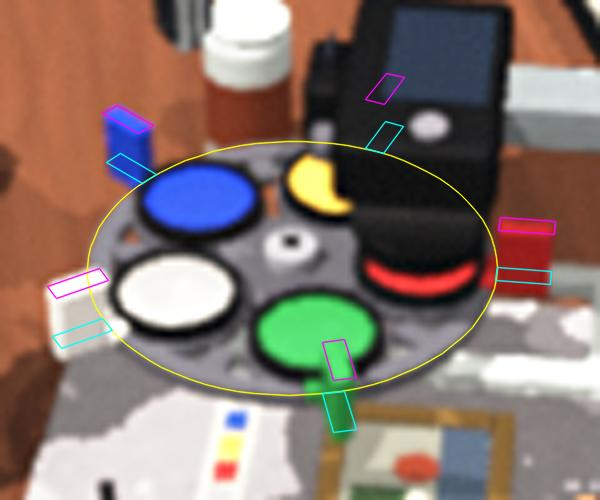

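View pics/ov_top.png

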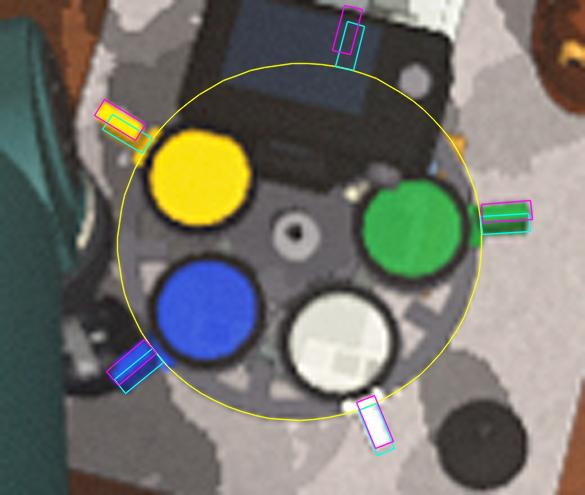

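Emit:
{"method": "move_arm", "body": {"moves": [[[0,0,0.008,0,0,0],[0,0,0.008,0,0,0],[0,0,0.008,0,0,0],[0,0,0.008,0,0,0],[0,0,0.008,0,0,0],[0,0,0.008,0,0,0],[0,0,0,0,0,0],[0,0,0,0,0,0]]]}}

```text
time: 6.1
tcp_pos: [0.5794, 0.1672, 0.2557]
tcp_rot: [0.595, 0.804, -0.0, -0.0]
wrist_force: [1.2, -0.1, 0.8]
width: 0.0001
```

```bash
python3 ov.py; python3 -c "
from plant import ctrl
s=ctrl.read_state();print(s['tcp_pos'],s['wrist_force'])"
```

```text
[-0.02077091  0.06562449  0.0703304 ] [0.57971049 0.16726385 0.25637664]
[0.57971049 0.16726385 0.25637664] [-0.0395279   0.71130021  0.66115182]
```

View pics/ov_side.png

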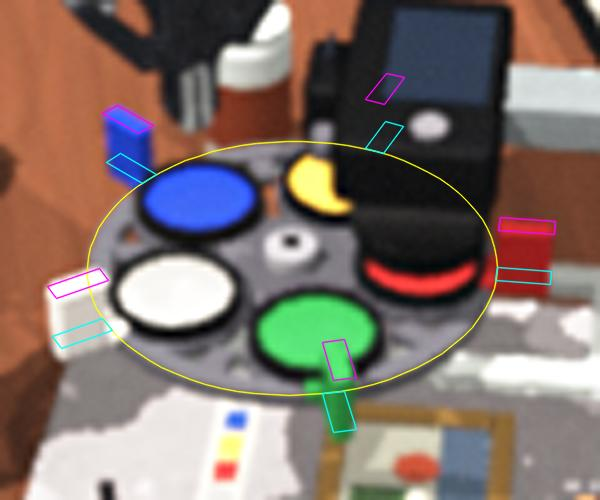

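View pics/ov_wrist.png

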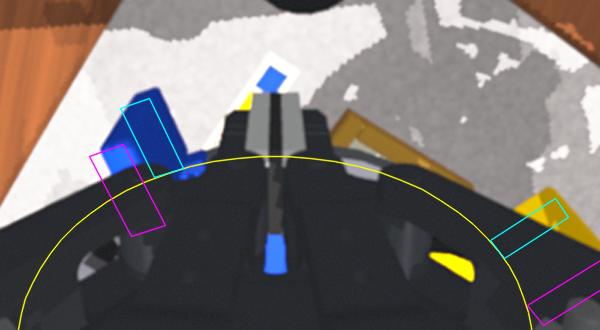

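Emit:
{"method": "move_arm", "body": {"moves": [[[-0.0001,-0.004,0,0,0,-2],[-0.0001,-0.004,0,0,0,-2],[-0.0001,-0.004,0,0,0,-2],[-0.0001,-0.004,0,0,0,-2],[-0.0001,-0.004,0,0,0,-2],[-0.0001,-0.004,0,0,0,-2],[-0.0001,-0.004,0,0,0,-2],[-0.0001,-0.004,0,0,0,-2]]]}}

```text
time: 7.1
tcp_pos: [0.5511, 0.154, 0.2562]
tcp_rot: [0.476, 0.88, 0.001, 0.001]
wrist_force: [2.4, 1.9, -2.0]
width: 0.0001
```

```bash
python3 fit.py | tail -3; python3 ov.py; python3 -c "
from plant import ctrl
s=ctrl.read_state();print(s['tcp_pos'],s['wrist_force'])"
```

```text
None pivot [0.6115 0.0577] green ang -82.8 rms 0.49
['top'] pivot [0.611  0.0583] green ang -83.7 rms 0.08
['side'] pivot [0.6114 0.0552] green ang -81.6 rms 0.18
[-0.03790391  0.05758849  0.07036446] [0.54990092 0.1528467  0.25569258]
[0.54990092 0.1528467  0.25569258] [-0.69149473  0.08198333 -0.03324871]
```

View pics/ov_side.png

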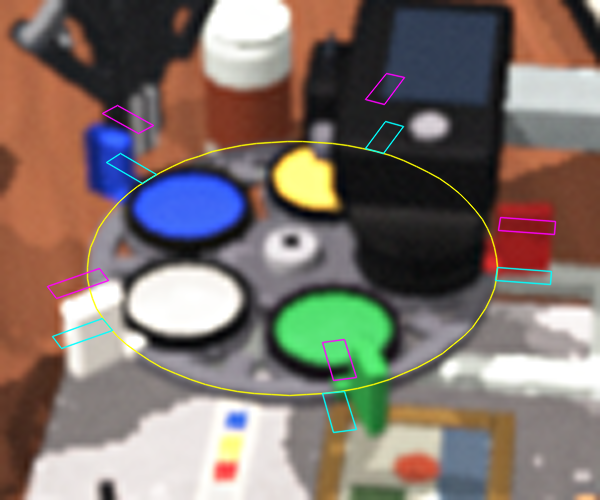

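Emit:
{"method": "move_arm", "body": {"moves": [[[-0.0001,-0.006,0,0,0,-3],[-0.0001,-0.006,0,0,0,-3],[-0.0001,-0.006,0,0,0,-3],[-0.0001,-0.006,0,0,0,-3],[-0.0001,-0.006,0,0,0,-3],[-0.0001,-0.006,0,0,0,-3],[-0.0001,-0.006,0,0,0,-3],[-0.0001,-0.006,0,0,0,-3]]]}}

```text
time: 8.2
tcp_pos: [0.5177, 0.1208, 0.2562]
tcp_rot: [0.283, 0.959, 0.001, 0.001]
wrist_force: [2.5, 1.9, -0.4]
width: 0.0003
```

```bash
python3 fit.py | tail -3;  python3 -c "
from plant import ctrl
import numpy as np
s=ctrl.read_state();print(s['tcp_pos'],s['wrist_force']);d=s['tcp_pos'][:2]-np.array([.612,.0575]);print(np.hypot(*d),np.degrees(np.arctan2(d[1],d[0])))"
```

```text
None pivot [0.6117 0.0515] green ang -62.0 rms 2.91
['top'] pivot [0.6059 0.0469] green ang -69.3 rms 3.13
['side'] pivot [0.6155 0.0508] green ang -56.7 rms 1.37
[0.51653208 0.11954579 0.25606097] [-0.28870993 -0.02605823 -0.38895701]
0.11385870215877716 146.97965670577258
```

Emit:
{"method": "move_arm", "body": {"moves": [[[-0.0001,-0.005,0,0,0,-2.5],[-0.0001,-0.005,0,0,0,-2.5],[-0.0001,-0.005,0,0,0,-2.5],[-0.0001,-0.005,0,0,0,-2.5],[-0.0001,-0.005,0,0,0,-2.5],[-0.0001,-0.005,0,0,0,-2.5],[0,0,0,0,0,0],[0,0,0,0,0,0]]]}}

```text
time: 9.1
tcp_pos: [0.5032, 0.093, 0.2557]
tcp_rot: [0.157, 0.988, -0.0, -0.001]
wrist_force: [0.3, -0.2, -0.6]
width: -0.0002
```

```bash
python3 - <<'E'
from h import *
s=ctrl.read_state();print(s['tcp_pos'],s['tcp_rot'],s['wrist_force'])
c=ctrl.camera("side"); cv2.imwrite("pics/side5.png",cv2.resize(c["pixels"][130:250,200:360,::-1],(800,600),interpolation=cv2.INTER_CUBIC))
E
```

```text
[0.50318416 0.09297012 0.25572695] [ 1.57397511e-01  9.87535024e-01 -3.88105870e-04 -6.70591231e-04] [ 0.30664098 -0.20927968 -0.60583439]
```

View pics/side5.png

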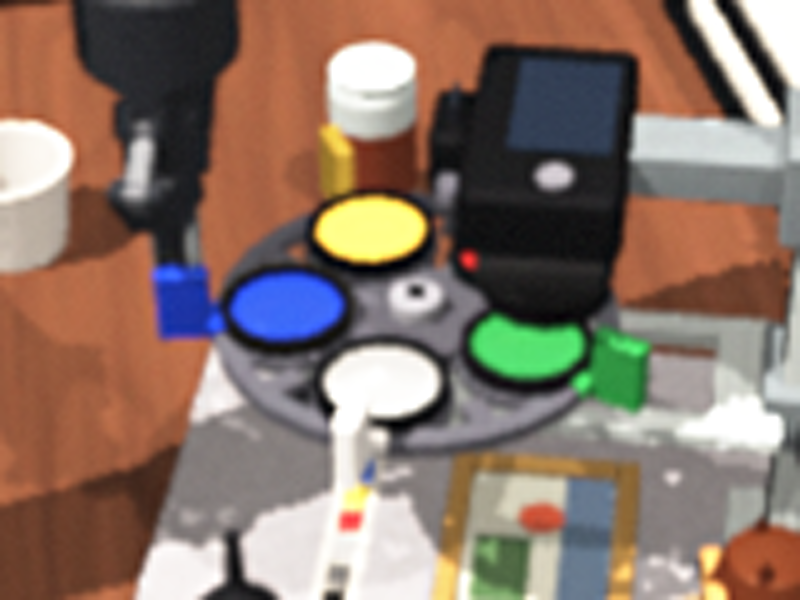

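Emit:
{"method": "move_arm", "body": {"moves": [[[-0.0001,-0.004,0,0,0,-2],[-0.0001,-0.004,0,0,0,-2],[-0.0001,-0.004,0,0,0,-2],[-0.0001,-0.004,0,0,0,-2],[0,0,0,0,0,0],[0,0,0,0,0,0],[0,0,0,0,0,0],[0,0,0,0,0,0]]]}}

```text
time: 9.95
tcp_pos: [0.4998, 0.0778, 0.2559]
tcp_rot: [0.087, 0.996, -0.0, -0.0]
wrist_force: [-1.0, 0.2, -0.6]
width: 0.0
```

```bash
python3 - <<'E'
from h import *
s=ctrl.read_state();print(s['tcp_pos'],s['tcp_rot'],s['wrist_force'])
c=ctrl.camera("side"); cv2.imwrite("pics/side6.png",cv2.resize(c["pixels"][130:250,200:360,::-1],(800,600),interpolation=cv2.INTER_CUBIC))
E
```

```text
[0.49984726 0.07781648 0.2558644 ] [ 8.73021048e-02  9.96181877e-01 -4.45638215e-05 -9.05821210e-05] [-0.96096134  0.20386463 -0.59249124]
```

View pics/side6.png

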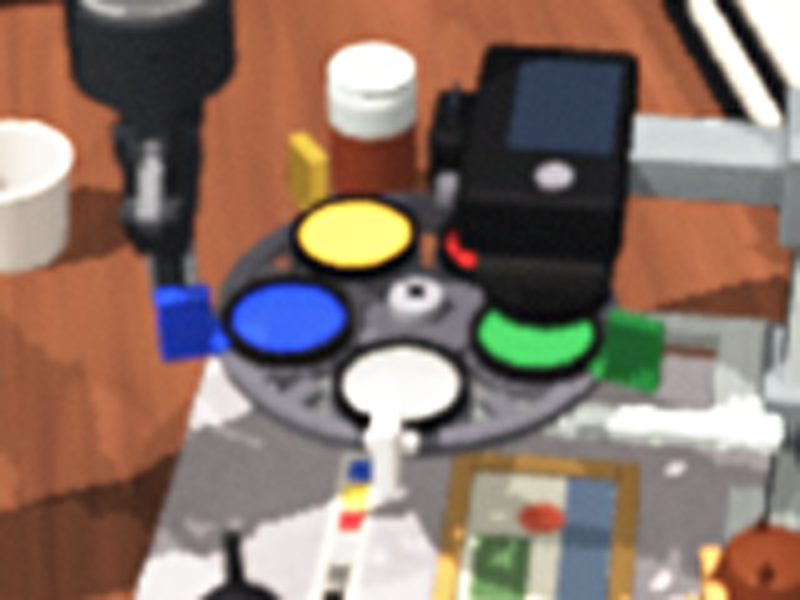

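```bash
cat > ang.py <<'E'
from fit import *
c,o=glass("side"); 
for k in("blue","yellow"):
    if k in o:
        X=back(c,o[k][0],.18)-np.array([.6117,.0561,.18]); print(k,o[k][1],np.hypot(*X[:2]).round(4),"turn",((np.degrees(np.arctan2(X[1],X[0]))-off[k]+88.7+180)%360-180).round(1))
s=ctrl.read_state();d=s['tcp_pos'][:2]-np.array([.612,.0575]);print(s["time"],s["wrist_force"].round(1),np.hypot(*d),np.degrees(np.arctan2(d[1],d[0]))%360)
E
python3 ang.py
```

```text
blue [23, 15, 282] 0.0624 turn 54.5
10.05 [-0.3 -0.  -0.1] 0.11394183464440606 169.75288813653998
```

Emit:
{"method": "move_arm", "body": {"moves": [[[0,0,0,0,0,0],[0,0,0,0,0,0],[0,0,0,0,0,0],[0,0,0,0,0,0],[0,0,0,0,0,0],[0,0,0,0,0,0],[0,0,0,0,0,0],[0,0,0,0,0,0]]]}}

```text
time: 10.85
tcp_pos: [0.4999, 0.0776, 0.2559]
tcp_rot: [0.087, 0.996, 0.0, 0.0]
wrist_force: [-0.4, -0.2, -0.3]
width: 0.0001
```

```bash
python3 ang.py
```

```text
blue [23, 15, 283] 0.0623 turn 54.6
10.9 [-0.2 -0.9  0.7] 0.11391398777300085 169.82954937686821
```

Emit:
{"method": "move_arm", "body": {"moves": [[[-0.0001,-0.004,0,0,0,-2],[-0.0001,-0.004,0,0,0,-2],[-0.0001,-0.004,0,0,0,-2],[-0.0001,-0.004,0,0,0,-2],[-0.0001,-0.004,0,0,0,-2],[0,0,0,0,0,0],[0,0,0,0,0,0],[0,0,0,0,0,0]]]}}

```text
time: 11.7
tcp_pos: [0.4983, 0.0579, 0.2559]
tcp_rot: [0.0, 1.0, 0.0, 0.0]
wrist_force: [0.2, -0.7, -0.1]
width: 0.0001
```

```bash
python3 ang.py
```

```text
blue [23, 15, 287] 0.0622 turn 65.1
11.75 [ 0.4  0.8 -0.1] 0.11375175642240523 179.79418816774884
```

Emit:
{"method": "move_arm", "body": {"moves": [[[0,-0.003,0,0,0,-1.5],[0,-0.003,0,0,0,-1.5],[0,-0.003,0,0,0,-1.5],[0,-0.002,0,0,0,-1],[0,0,0,0,0,0],[0,0,0,0,0,0],[0,0,0,0,0,0],[0,0,0,0,0,0]]]}}

```text
time: 12.55
tcp_pos: [0.4987, 0.0468, 0.2559]
tcp_rot: [-0.048, 0.999, 0.0, -0.0]
wrist_force: [0.0, -0.4, -0.2]
width: -0.0001
```

```bash
python3 ang.py
```

```text
blue [37, 17, 451] 0.0781 turn 67.2
12.6 [-0.1  0.1 -0.8] 0.11384829436645669 185.38656390716602
```

```bash
cat > ov2.py <<'E'
from h import *; import sys
def run(tag,turn,q0=(.6117,.0561,-88.7)):
    c=ctrl.camera("side"); x0,y0,S=225,140,5
    im=cv2.resize(c["pixels"][140:240,225:345,::-1],None,fx=S,fy=S,interpolation=cv2.INTER_CUBIC)
    from ov import overlay
    q=(q0[0],q0[1],np.radians(q0[2]+turn))
    overlay(c,im,q,S,x0-.5+.5/S,y0-.5+.5/S)
    for o in range(0,360,72):
        a=q[2]+np.radians(o); th=np.linspace(0,2*np.pi,50)
        P=np.array([[q[0]+.062*np.cos(a)+.0265*np.cos(t),q[1]+.062*np.sin(a)+.0265*np.sin(t),.18] for t in th])
        cv2.polylines(im,[((proj(c,P)-[x0-.4,y0-.4])*S).astype(np.int32)],True,(0,0,0),1,cv2.LINE_AA)
    cv2.imwrite(f"pics/{tag}.png",im)
run(sys.argv[1],float(sys.argv[2]))
E
python3 ov2.py o72a 72
```

```text
(no output)
```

View pics/o72a.png

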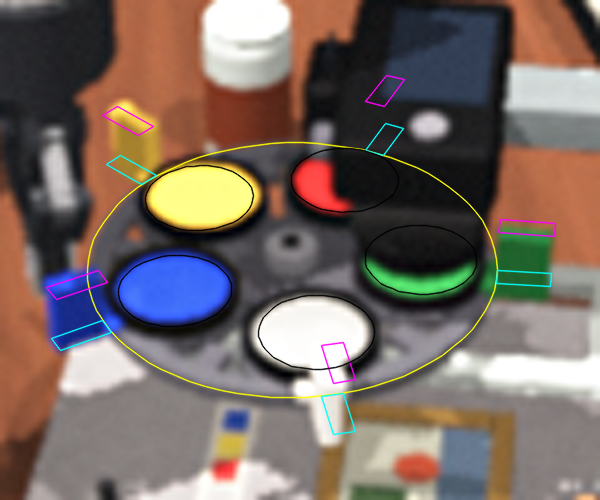

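```bash
cat > ang2.py <<'E'
from h import *
from scipy.optimize import minimize_scalar
# angle by matching glass disc masks (blue, yellow, white) in side view
c=ctrl.camera("side"); im=c["pixels"].astype(float); hsv=cv2.cvtColor(c["pixels"],cv2.COLOR_RGB2HSV)
q=(.6117,.0561,-88.7)
cls={"blue":(216,(hsv[...,0]>105)&(hsv[...,0]<130)&(hsv[...,1]>110)&(hsv[...,2]>150)),
"yellow":(144,(hsv[...,0]>17)&(hsv[...,0]<36)&(hsv[...,1]>110)&(hsv[...,2]>195)),
"white":(288,(hsv[...,1]<60)&(hsv[...,2]>170)),
"green":(0,(hsv[...,0]>50)&(hsv[...,0]<78)&(hsv[...,1]>100)&(hsv[...,2]>120))}
th=np.linspace(0,2*np.pi,60)
def disc(turn,o,r):
    a=np.radians(q[2]+turn+o); P=np.array([[q[0]+.062*np.cos(a)+r*np.cos(t),q[1]+.062*np.sin(a)+r*np.sin(t),.18] for t in th])
    m=np.zeros((420,560),np.uint8); cv2.fillPoly(m,[(proj(c,P)*16).round().astype(np.int32)],1,shift=4); return m>0
best={}
for k in("blue","yellow","white"):
    o,m=cls[k]; T=np.arange(-6,80,.5); sc=[]
    for t in T:
        d=disc(t,o,.0255); ring=disc(t,o,.031)&~disc(t,o,.0275)
        sc.append(m[d].mean()-m[ring].mean())
    sc=np.array(sc); i=sc>sc.max()-.03; print(k,"turn",T[i].mean().round(1),"score",sc.max().round(2))
s=ctrl.read_state();d=s['tcp_pos'][:2]-np.array([.612,.0575]);print(s["time"],s["wrist_force"].round(1),np.hypot(*d).round(4),(np.degrees(np.arctan2(d[1],d[0]))%360).round(1))
E
python3 ang2.py
```

```text
blue turn 68.8 score 0.94
yellow turn 69.2 score 0.98
white turn 69.2 score 0.83
12.7 [-0.1 -0.4  0.4] 0.1138 185.4
```

Emit:
{"method": "move_arm", "body": {"moves": [[[0,-0.003,0,0,0,-1.5],[0,0,0,0,0,0],[0,0,0,0,0,0],[0,0,0,0,0,0],[0,0,0,0,0,0],[0,0,0,0,0,0],[0,0,0,0,0,0],[0,0,0,0,0,0]]]}}

```text
time: 13.5
tcp_pos: [0.4989, 0.0437, 0.2559]
tcp_rot: [-0.061, 0.998, -0.0, -0.0]
wrist_force: [-0.1, -1.0, 0.2]
width: -0.0003
```

```bash
python3 ang2.py
```

```text
blue turn 70.5 score 0.96
yellow turn 71.0 score 0.97
white turn 71.2 score 0.83
13.55 [ 0.  -0.2 -0.1] 0.1139 186.9
```

Emit:
{"method": "move_arm", "body": {"moves": [[[0,-0.002,0,0,0,-1],[0,0,0,0,0,0],[0,0,0,0,0,0],[0,0,0,0,0,0],[0,0.003,0,0,0,0],[0,0.006,0,0,0,0],[0,0.006,0,0,0,0],[0,0,0,0,0,0]]]}}

```text
time: 14.35
tcp_pos: [0.497, 0.0581, 0.2559]
tcp_rot: [-0.071, 0.997, 0.0, 0.0]
wrist_force: [-0.3, -0.3, 0.3]
width: -0.0002
```

```bash
python3 ang2.py; python3 ov2.py o72b 72
```

```text
blue turn 70.8 score 0.96
yellow turn 71.0 score 0.98
white turn 71.5 score 0.84
14.4 [0.6 0.1 0.2] 0.115 180.0
```

View pics/o72b.png

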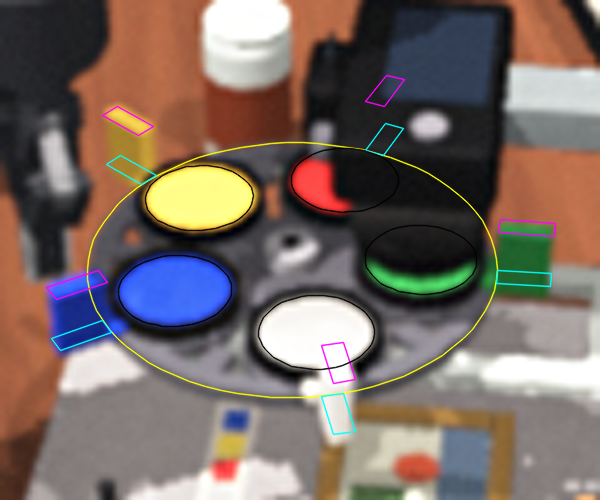

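```bash
sed 's#^c=ctrl.camera("side");#c=ctrl.camera("side"); c["pixels"]=cv2.imread("pics/side0.png")[:,:,::-1].copy();#' ang2.py > a0.py; python3 a0.py
```

```text
blue turn 0.0 score 0.94
yellow turn 6.0 score 0.34
white turn -0.5 score 0.92
14.5 [ 0.7 -0.4 -0.3] 0.1149 180.4
```

Emit:
{"method": "move_arm", "body": {"moves": [[[0.02,0,0,0,0,0],[0.03,0,0,0,0,0],[0.03,0,-0.01,0,0,0],[0.01,0,-0.03,0,0,0],[0,0,-0.03,0,0,0],[0,0,-0.02,0,0,0],[0,0,0,0,0,0],[0,0,0,0,0,0]]]}}

```text
time: 15.3
tcp_pos: [0.4079, 0.0438, 0.346]
tcp_rot: [-0.069, 0.998, -0.0, 0.0]
wrist_force: [-0.5, 0.5, 1.0]
width: -0.0002
```

```bash
python3 ang2.py; python3 - <<'E'
from h import *
for n in("top","side"):
    c=ctrl.camera(n); cv2.imwrite(f"pics/end_{n}.png",c["pixels"][:,:,::-1])
E
python3 fit.py
```

```text
blue turn 70.8 score 0.96
yellow turn 71.2 score 0.98
white turn 71.5 score 0.84
15.35 [-0.4  0.3 -0.2] 0.2049 183.8
top blue [254.6 235.7] [22, 22, 395] [0.5534 0.0389 0.18  ]
top yellow [225.4 228.3] [22, 22, 393] [0.5746 0.1078 0.18  ]
side green [328.5 191.3] [13, 13, 143] [0.7171 0.0305 0.18  ]
side blue [259.5 197.5] [24, 14, 283] [0.5529 0.0364 0.18  ]
None pivot [0.6127 0.0577] green ang -17.5 rms 6.88
['top'] pivot [0.6119 0.0586] green ang -17.2 rms 0.11
['side'] pivot [0.6259 0.0539] green ang -17.9 rms 7.47
```

View pics/end_top.png

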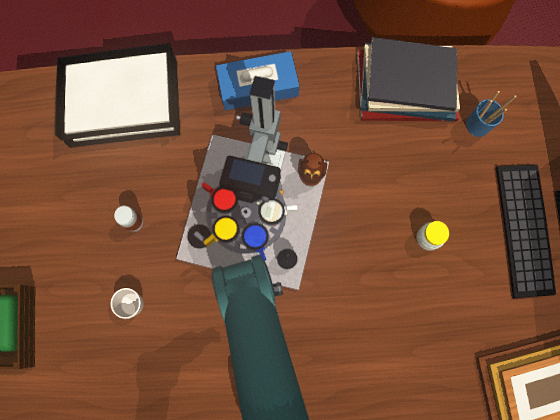

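View pics/end_side.png

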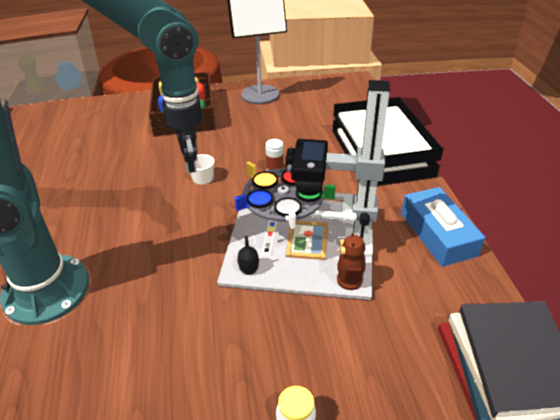

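```bash
python3 ang2.py; python3 -c "
from plant import ctrl
print(ctrl.sign_off())"
```

```text
blue turn 70.8 score 0.96
yellow turn 71.0 score 0.98
white turn 71.5 score 0.83
15.6 [-0.1 -0.2  0.3] 0.2048 183.8
the job is handed in; nothing more can be done
None
```

I pushed the blue tab with the closed fingertip, which turned the turret one click anticlockwise and brought the green filter under the lens. I then backed the hand off outwards and up, clear of the stand, and handed the job in at about 15.6 s.

**Last checks:**
- **Turn:** The two cameras measured 70.8–71.5° (side) and 71.4° (top), against the nominal 72°. That leaves the green filter about 1 mm off centre, within the 5 mm limit. The reading held steady from backing off until hand-in, apart from 0.2° of scatter.
- **Force:** The wrist force, read at the end of each move, stayed below about 4 N.
- **Loose things:** By eye in the last top and side pictures, everything I could see was where it started. I did not measure this.

**What disagreed:**
- **Click:** The wheel did not visibly snap over after half way. It followed the fingertip nearly all the way, so I pushed it right to the click position. My evidence that it is in the click is the measured angle and that it stayed still.
- **Wrist camera:** Its overlay was about 3 mm off from the other two cameras, so I relied on the top and side cameras.
- **Last side-camera fit:** The automatic fit on the final side picture was poor, because the green filter is mostly hidden and its tab confused it. I did not use that fit; the side figures above come from a separate match of the filter discs.

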